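# Set a cavity filter's tuning knob and tighten its lock ring

### The arm

A 6-joint arm with a two-finger parallel gripper is mounted at the origin on a cart in front of the work surface, level with it; the furniture and walls round the work are solid. World frame = base frame: x ahead of the robot, y to its left, z up, the work surface at z = 0. Lengths are in mm, angles in rad, forces in N, time in s.
With the tool pointing down it reaches from about 325 to 875 mm from the base axis. Payload 4.4 kg.
Tool frame: the origin (TCP) lies at the very end of the fingers, on their centre line; the grasp point (between the pads) lies behind it (robot.tcp_to_grasp is the z of the grasp point in the tool frame, in mm); z points along the fingers, y is the line along which they close (so a half turn about z gives the same grasp; the last joint's range is limited). The gripper opens to 85 mm and grips with 20 to 120 N. Pads are 22 mm wide; open, the fingers measure 114 mm over their backs; the gripper's body (76 mm by 85 mm) begins 54 mm behind the grasp point. The pads swing forward as they close: fully open they stand 13 mm farther back than shut.
Start: joints at [1.04, 0.207, 1.542, -0, 1.393, -0.15], TCP at [213.716, 533.81, 199.882] pointing down, gripper open.
Joint ranges: [-2.73, 2.73], [-0.86, 2.22], [0.23, 2.46], [-1.11, 4.25], [0.08, 2.63], [-2.82, 2.82]. Speed limits (rad/s): [2.79, 2.79, 3.14, 3.14, 3.14, 3.14].

### API

Orientations are given as a unit quaternion [x, y, z, w].
In Python, from bench import robot gives the robot as it stands. Calls block until the motion is done:
- robot.move_to(position, orientation): joint-space move of the TCP to a pose.
- robot.movel(position, feed=150, ori=None): straight line of the TCP; ori=None keeps the orientation; feed is the mean speed in mm/s.
- robot.move_j(angles): joint-space move.
- robot.release() and robot.close(): open the fingers fully, or close them until they stop; the grip force is fixed at half the most.
- robot.sleep(seconds).
- robot.inverse_kinematics(position, orientation): joint angles nearest the present ones, or None.
- robot.read_state(): the state.
- robot.camera(name): name is "side" or "top"; returns a dict with "img" (384x512x3 uint8, red, green, blue), "intrinsics" (3x3 intrinsics, pixels), "R" (3x3) and "t" (3): a world point X has camera coordinates R X + t. Camera axes: x right, y down, z forward; pixel columns grow to the right and rows downward; lengths in mm; the calibration is good to about 2 mm. A picture is of the moment at which its call begins. There is no depth.
A pose or a line that the arm cannot do raises robot.Unreachable and nothing moves.
- robot.close_job(): hands the job in; it is judged then, once.
The state is a dict: "t": time; "qpos": joint angles; "qvel": joint speeds; "tau": joint torques, N m; "tcp_pos": TCP position; "ee_rot": TCP orientation; "force": force on the tool from outside, world axes, zero at the start; "wrist_torque": the same for the moment, N m; "grip_width": finger opening in mm; "grasp_force": force on a finger pad.
Only numpy, scipy, OpenCV 4.12 (cv2) and the standard library are available. Lean on these libraries where they do the work, as an engineer would, in place of code of your own. Each camera call takes 0.05 s, during which the arm holds its last target. There are 200 camera calls.

### The job

Retune the cavity filter: turn the black tuning knob clockwise until its white line points straight at the red flag on the rim. Then, without shifting that setting, swing the lever of the dark lock ring below the knob clockwise until you feel the ring seat, and tighten it about 25 degrees more, never beyond 35, which strains the spindle. Do not force the knob once it is locked, and leave the other things on the bench alone.

Things in the scene. Friction and masses are not known exactly. Their poses are not given: they have to be found in the camera images.
- cavity: The cavity filter: upright aluminium can, 112 mm across at the foot, fixed to the bench; its flat top with a white scale disc lies 72 mm above the bench. A coaxial part sticks out at either side to 95 mm from the axis, 48 mm high at most. Origin on its upright axis at bench height. Can, lock ring and knob share this axis, which never moves.
- tuning_knob: Black fluted knob, 30 mm across, grip 109 to 130 mm above the bench, on a bright skirt 36 mm across (106 to 109 mm). Origin on the axis 119 mm up; z up; x points outward along its white line. Turns against 0.06 N m of friction and stays where left. At the start the line stands 0.4 to 1.6 rad counter-clockwise (from above) of the red flag.
- red_flag: Red flag clipped on the rim of the can's top plate; it does not move. Origin on the can's axis at bench height; z up; x points level from the axis through the flag: the direction the knob's white line must take.
- flag_tip (a point): Inner tip of the red flag, 38.5 mm from the can's axis and 75 mm above the bench.
- lock_ring: Dark knurled lock ring, 50 mm across, 91 to 105 mm above the bench, on the same axis below the knob, with a flat radial lever along its x axis, reaching to 66 mm from the axis (94 to 100 mm high). Origin on the axis 98 mm up; z up. Clockwise (from above) tightens. It runs freely (1 N at the pin) for 0.25 to 1.25 rad, different each time and not visible, then seats. It does not drag the knob.
- pressure_washer: Keyed washer hidden in the head (origin on the axis at bench height). At the seat the lever suddenly resists with 7 N or more at the pin while it is moved. From there on the ring presses the washer on the knob's spindle, which locks the knob: about 20 N at 9 degrees past the seat, 47 N at 24, 76 N at 40. The ring stays where left; at rest the pin pushes back little.
- flux_pot: White pot with black lid, 44 mm across, 34 mm high, a bystander. Origin under its centre.
- meter_element: Grey stepped wattmeter element with a blue cap, 33 mm across, 38 mm high, a bystander. Origin under its centre.
- n_barrel: Nickel coaxial adapter lying down, 20 mm across and 46 mm long along its y, a bystander. Origin under its centre.
- lever_pin (a point): Middle of the upright black pin at the lever's end: 12 mm across, 103 to 128 mm above the bench, 58 mm from the axis; this point is 116 mm up. The lever swings above scale and flag and stops well short of the flag; 37 mm are free between pin and knob. The pin can be pushed from one side or held loosely.

How it is judged:
By the outcome, as a careful person would: the job done as asked, in the order asked, and still so for the second after the job is handed in, with the robot touching nothing.
It also fails if it takes over 38 s, if anything falls off the work surface, if the arm or the gripper's body presses on something with over 40 N, if the wrist force passes 120 N, or if a joint passes its speed limit or range.

## Working session

There is one attempt and no reset: what is moved stays moved. The work goes in short steps, each a Python script; the robot and the scene stay as the last script left them, time stands still between calls to the robot, and variables do not carry over. Pictures are saved under pics/ and viewed, at most 10 in all, crops included, and the job is handed in when it is done.

```bash
mkdir -p pics; ls
python3 - <<'E'
from bench import robot
import cv2,numpy as np
for n in("top","side"):
    c=robot.camera(n); cv2.imwrite(f"pics/{n}0.png",c["img"][:,:,::-1]); np.savez(f"pics/{n}0.npz",**c)
    print(n,c["intrinsics"],c["R"],c["t"])
a=[cv2.imread(f"pics/{n}0.png") for n in("top","side")]
s=robot.read_state();print(s["t"],s["ee_rot"],s["force"],robot.tcp_to_grasp,s["grip_width"])
E
```

```text
pics
top [[429.30112979   0.         251.18028186]
 [  0.         429.30112979 192.70971983]
 [  0.           0.           1.        ]] [[ 0.01345226 -0.99986808 -0.0091023 ]
 [-0.99610137 -0.01260675 -0.08731056]
 [ 0.08718429  0.01024134 -0.99613956]] [128.87745162 523.43808355 973.23977725]
side [[375.15946523   0.         256.45745617]
 [  0.         375.15946523 194.58866893]
 [  0.           0.           1.        ]] [[ 0.89116477 -0.45333791 -0.0176093 ]
 [-0.20450568 -0.36676124 -0.90755916]
 [ 0.40497256  0.81238595 -0.41955487]] [-422.28919446  226.6268266   587.04909282]
0.1 [ 1.89267011e-01  9.81925108e-01 -9.74892528e-04 -3.60679616e-04] [-0.7255865  -0.47565446  0.17290933] -18.700000000000003 85.2663251881098
```

View pics/top0.png

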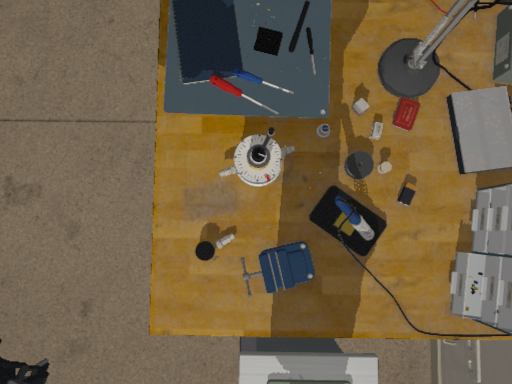

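View pics/side0.png

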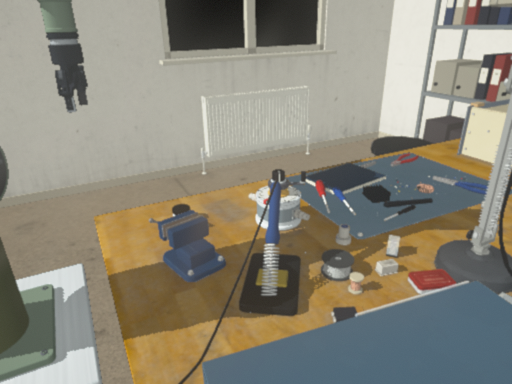

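The top view shows the can at about (259,158), the knob at (259,155), the pin at (270,131) and the red flag near (267,178). In the side view it sits behind the soldering iron at about (278,205). I'll enlarge the top view.

Run:
```python
import cv2,numpy as np
a=cv2.imread("pics/top0.png")[118:198,215:305]
b=cv2.imread("pics/side0.png")[160:240,240:320]
a=cv2.resize(a,None,fx=6,fy=6,interpolation=cv2.INTER_CUBIC)
cv2.imwrite("pics/c0.png",a)
c=np.load("pics/top0.npz")
def ray(u,v,z):
    K,R,t=c["intrinsics"],c["R"],c["t"]; d=R.T@np.linalg.inv(K)@[u,v,1]; o=-R.T@t
    return (o+d*(z-o[2])/d[2]).round(1)
print(ray(258,161,72),ray(259.5,156,130),ray(270,131,128),ray(267,178,75))
```

```text
[588.4 121.   72. ] [589.5 118.3 130. ] [643.3  96.8 128. ] [550.2 100.7  75. ]
```

View pics/c0.png

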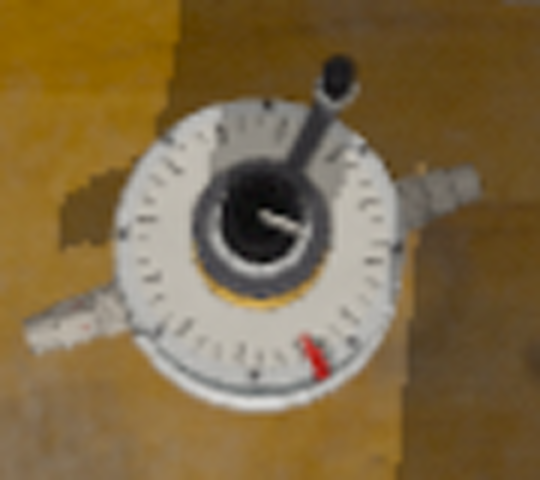

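The crop shows the knob top centre at about (258.2,153.5) in full pixels, with the white line pointing right and slightly down. The flag tip is at about (265.5,174) and the pin top at (271,130). Next I'll refine these numerically and check them with a model overlay.

```bash
cat > h.py <<'E'
import cv2,numpy as np
def ray(c,u,v,z):
    K,R,t=c["intrinsics"],c["R"],c["t"]; d=R.T@np.linalg.inv(K)@[u,v,1]; o=-R.T@t
    return o+d*(z-o[2])/d[2]
def proj(c,P):
    p=(np.atleast_2d(P)@c["R"].T+c["t"])@c["intrinsics"].T
    return p[:,:2]/p[:,2:]
def circ(A,r,z,n=72):
    a=np.linspace(0,2*np.pi,n,endpoint=False); return np.c_[A[0]+r*np.cos(a),A[1]+r*np.sin(a),0*a+z]
def samp(c,A,r,ang,z,ch):
    """mean-free image sampled on a polar patch: rows radii, cols angles"""
    P=np.array([[A[0]+q*np.cos(a),A[1]+q*np.sin(a),z] for q in r for a in ang]); uv=proj(c,P).astype(np.float32)
    return cv2.remap(ch.astype(np.float32),uv[:,:1].copy(),uv[:,1:].copy(),cv2.INTER_LINEAR).reshape(len(r),len(ang))
def fitaxis(c,A0):
    """axis xy maximising dark->bright step at knob-top rim (z130), flat side hidden parts averaged robustly"""
    g=cv2.cvtColor(c["img"],cv2.COLOR_RGB2GRAY)
    red=np.clip(c["img"][:,:,0].astype(float)-c["img"][:,:,1:].max(2),0,None)
    return g,red
def angles(c,A):
    g,red=fitaxis(c,A); an=np.radians(np.arange(-180,180,.5))
    L=samp(c,A,np.arange(4,14,.5),an,130,g).mean(0); F=samp(c,A,np.arange(39,48,.5),an,75,red).mean(0)
    out=[]
    for s in(L,F):
        i=s.argmax(); w=np.clip(s-np.percentile(s,50)-.3*(s[i]-np.percentile(s,50)),0,None)
        d=(an-an[i]+np.pi)%(2*np.pi)-np.pi; w[abs(d)>.5]=0
        out.append(np.degrees(an[i]+(w*d).sum()/w.sum()))
    return out
E
python3 - <<'E'
from h import *
c=dict(np.load("pics/top0.npz"))
f=lambda x,y:(215+(x+.5)/6-.5,118+(y+.5)/6-.5)
A=ray(c,*f(261,216),130); pin=ray(c,*f(338,74),128); tip=ray(c,*f(305,337),75)
print(A,pin,np.hypot(*(pin-A)[:2]),np.hypot(*(tip-A)[:2]),np.degrees(np.arctan2(*(pin-A)[1::-1])),np.degrees(np.arctan2(*(tip-A)[1::-1])))
for dx in(-1,0,1): print([np.round(angles(c,A+[dx,dy,0]),1).tolist() for dy in(-1,0,1)])
S=6; im=cv2.resize(c["img"][118:198,215:305,::-1],None,fx=S,fy=S,interpolation=cv2.INTER_CUBIC)
def draw(P,col):
    uv=((proj(c,P)-[215,118]+.5)*S-.5).round().astype(np.int32); cv2.polylines(im,[uv],True,col,1)
draw(circ(A,15,130),(0,255,0));draw(circ(A,18,109),(255,0,255));draw(circ(A,25,105),(255,255,0));draw(circ(A,58,128),(0,255,255));draw(circ(A,38.5,75),(0,0,255));draw(circ(A,56,0),(255,0,0));draw(circ(A,49,72),(255,128,0))
cv2.imwrite("pics/o0.png",im)
E
```

```text
[594.61319487 121.28833116 130.        ] [645.66289967  94.89673597 128.        ] 57.46815341462889 38.88520301322813 -27.337987641856575 -154.07298324120865
[[-101.8, -154.6], [-99.5, -153.5], [-97.6, -152.3]]
[[-108.6, -155.2], [-106.3, -154.1], [-104.2, -153.0]]
[[-115.4, -155.9], [-113.1, -154.8], [-110.8, -153.6]]
```

View pics/o0.png

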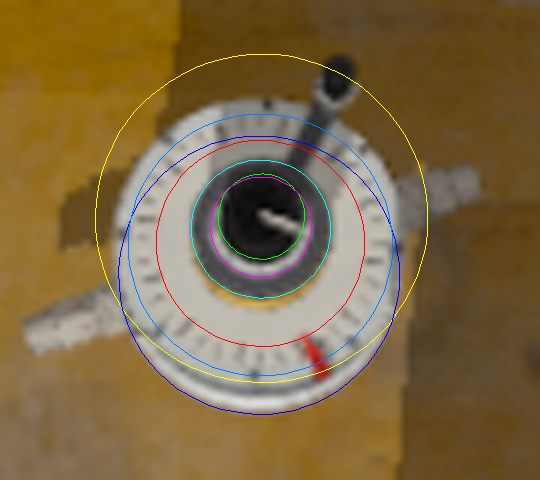

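The overlay fits the knob, ring, tip and pin radii, so the axis is about (594.6,121.3) and the flag about -154°. I'll get the line direction from PCA, which doesn't depend on the axis estimate. I'll also test in free air whether state can be read from a thread while the arm moves, during the approach above the knob.

```bash
cat >> h.py <<'E'
def line(c,A):
    g,_=fitaxis(c,A); r=np.arange(-11.5,11.6,.4); X,Y=np.meshgrid(r,r); m=X**2+Y**2<11.5**2
    P=np.c_[A[0]+X[m],A[1]+Y[m],0*X[m]+130]; uv=proj(c,P).astype(np.float32)
    s=cv2.remap(g.astype(np.float32),uv[:,:1].copy(),uv[:,1:].copy(),cv2.INTER_CUBIC).ravel()
    w=np.clip(s-np.median(s)-.3*(s.max()-np.median(s)),0,None); Q=np.c_[X[m],Y[m]]
    mu=(w[:,None]*Q).sum(0)/w.sum(); C=((Q-mu)*w[:,None]).T@(Q-mu)
    v=np.linalg.eigh(C)[1][:,1]; v*=np.sign(v@mu)
    return np.degrees(np.arctan2(v[1],v[0])),mu
from scipy.spatial.transform import Rotation as Ro
def down(yaw):
    """tool down, tool y axis at world angle yaw (deg)"""
    a=np.radians(yaw); y=np.array([np.cos(a),np.sin(a),0]); z=np.array([0,0,-1.]); x=np.cross(y,z)
    return Ro.from_matrix(np.c_[x,y,z]).as_quat()
A=np.array([594.6,121.3])
import threading,time
def watched(robot,fn):
    log=[]; th=threading.Thread(target=fn); th.start()
    while th.is_alive():
        s=robot.read_state(); log.append(np.r_[s["t"],s["tcp_pos"],s["force"]]); time.sleep(.004)
    th.join(); return np.array(log)
E
python3 - <<'E'
from h import *
from bench import robot
c=dict(np.load("pics/top0.npz")); print("line",line(c,A))
for yaw in(85,-95):
    q=robot.inverse_kinematics([*A,170],down(yaw)); print(yaw,np.round(q,2) if q is not None else q)
s=robot.read_state(); print(s["t"])
p=s["tcp_pos"]
L=watched(robot,lambda:robot.movel([p[0]+40,p[1]-30,p[2]+15],150))
print(len(L),L[::max(1,len(L)//8)].round(2)); print(robot.read_state()["t"])
E
```

```text
line (np.float64(-112.38867559015735), array([-1.55909711, -6.03023643]))
85 [ 0.06  0.3   1.49 -0.    1.35 -1.42]
-95 [ 0.06  0.3   1.49 -0.    1.35  1.72]
0.1
1 [[ 6.0000e-01  2.5332e+02  5.0310e+02  2.1375e+02  3.3000e-01  4.6000e-01
  -3.9000e-01]]
0.6
```

Run:
```python
from h import *
from bench import robot
print([np.round(robot.inverse_kinematics([*A,112],down(y))[5],2) for y in(89,47)])
def st(n):
    s=robot.read_state(); print(n,round(s["t"],2),s["tcp_pos"].round(2) if hasattr(s["tcp_pos"],'round') else s["tcp_pos"],np.round(s["force"],1),np.round(s["wrist_torque"],2),round(s["grip_width"],1),np.round(s["grasp_force"],1))
robot.move_to([*A,175],down(89)); st("above")
robot.movel([*A,111],120); st("down")
robot.close(); st("closed")
```

```text
[np.float64(-1.49), np.float64(-0.76)]
above 2.46 [594.29 122.45 175.05] [ 0.4 -0.7 -0.2] [-0.01 -0.06 -0.03] 85.5 0.0
down 3.14 [595.05 121.58 111.51] [0.7 1.3 0.9] [ 0.04 -0.    0.02] 85.8 0.0
closed 3.91 [594.57 121.28 110.97] [ 0.1 -0.2  0.1] [ 0.01 -0.02 -0.02] 0.3 0.0
```

Run:
```python
from h import *
from bench import robot
c=robot.camera("top"); d=robot.camera("side")
a=c["img"][90:210,195:335,::-1]; b=d["img"][120:240,200:340,::-1]
cv2.imwrite("pics/n1.png",cv2.resize(np.hstack([a,b]),None,fx=2.85,fy=4,interpolation=cv2.INTER_CUBIC))
print(proj(c,[[*A,130]]),proj(d,[[*A,130],[*A,111],[*A,0]]), np.abs(c["img"].astype(int)-np.load("pics/top0.npz")["img"]).max())
```

```text
[[258.07767127 153.58950958]] [[278.10964935 169.8706416 ]
 [278.05613628 177.44738197]
 [277.76191368 219.10539786]] 172
```

View pics/n1.png

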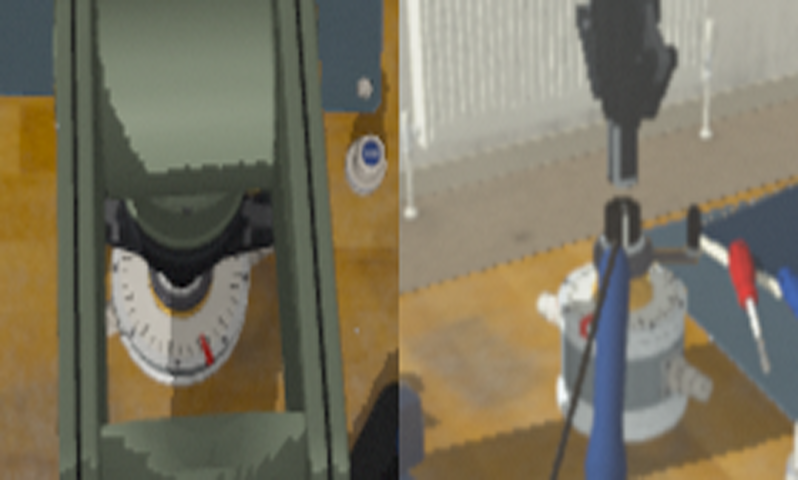

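The side view shows the closed fingers ending at about (278,166), roughly 10 mm above the knob top at (278,170), so they closed on nothing and moved nothing. The reported TCP of z=111 doesn't match that. I'll locate the fingertip with the calibration.

Run:
```python
from h import *
from bench import robot
s=robot.read_state(); print(s["tcp_pos"],s["ee_rot"],s["t"],s["grip_width"])
d0=dict(np.load("pics/side0.npz")); print(proj(d0,[[213.7,533.8,199.9],[213.7,533.8,213],[213.7,533.8,229]]))
a=d0["img"][60:130,40:110,::-1]
robot.movel([*A,150],150)
d=robot.camera("side"); s=robot.read_state(); print(s["tcp_pos"],proj(d,[[*A,150],[*A,180],[*A,130]]))
b=d["img"][120:190,243:313,::-1]
cv2.imwrite("pics/n2.png",cv2.resize(np.hstack([a,b]),None,fx=5,fy=5,interpolation=cv2.INTER_CUBIC))
```

```text
[594.56733422 121.28682804 110.94423882] [ 8.75636278e-03  9.99961661e-01 -1.05265419e-06 -5.80990977e-05] 4.0083 0.06106520838491394
[[ 81.46204979 123.36954069]
 [ 80.43211632 118.60304429]
 [ 79.15899373 112.71107704]]
[594.27359725 121.25217968 149.52680547] [[278.16704635 161.74398784]
 [278.2552645  149.25346916]
 [278.10964935 169.8706416 ]]
```

View pics/n2.png

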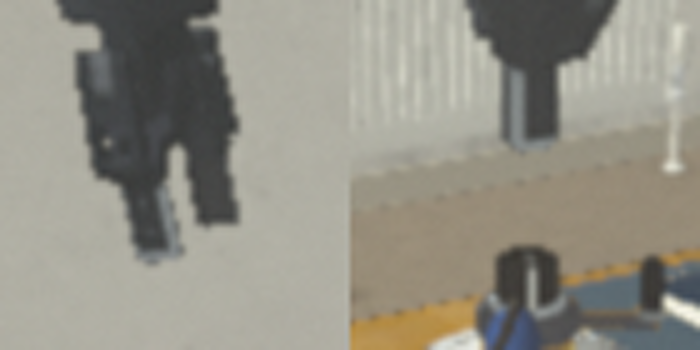

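The side view shows the shut fingertips at about row 149, which is z≈180 with the reported TCP at 150. The open picture at the start agrees once the 13 mm swing-back is allowed for. So the true finger end sits about 29.5 mm above the reported TCP. I'll compensate and regrasp, checking forces on the way.

```bash
cat >> h.py <<'E'
def st(robot,n):
    s=robot.read_state(); print(n,round(s["t"],2),np.round(s["tcp_pos"],2),np.round(s["force"],1),np.round(s["wrist_torque"],2),round(s["grip_width"],1),np.round(s["grasp_force"],1)); return s
E
python3 - <<'E'
from h import *
from bench import robot
robot.release()
for z,f in((95,120),(86,60),(82,40)):
    robot.movel([*A,z],f)
    s=st(robot,z)
    if s["force"][2]>6: break
else:
    robot.close(); st(robot,"closed")
E
```

```text
95 5.86 [594.85 121.31  95.13] [-0.3 -0.3  0.1] [-0.04  0.    0.01] 85.5 0.0
86 6.16 [594.49 121.28  85.95] [ 0.1  0.9 -0.4] [0.04 0.03 0.  ] 85.5 0.0
82 6.41 [594.36 121.28  81.73] [ 0.3  0.6 -0.6] [-0.02  0.04  0.03] 85.4 0.0
closed 6.97 [594.66 121.07  82.45] [-1.2 -0.6  3.1] [-0.19  0.22 -0.02] 27.4 59.1
```

Run:
```python
from h import *
from bench import robot
yaw=lambda s: np.degrees(np.arctan2(*Ro.from_quat(s["ee_rot"]).as_matrix()[1::-1,1]))
s=robot.read_state(); y0=yaw(s); p=s["tcp_pos"]
for y in(75,61,48): robot.move_to([*A,82],down(y)); s=st(robot,y)
robot.sleep(.2); s=robot.read_state(); print(y0,yaw(s))
robot.release(); st(robot,"rel"); robot.movel([*A,150],200)
q=robot.read_state()["qpos"]; q=np.array(q); q[0]+=.45; robot.move_j(q); st(robot,"away")
c=robot.camera("top"); np.savez("pics/top1.npz",**c); cv2.imwrite("pics/t1.png",cv2.resize(c["img"][113:203,210:310,::-1],None,fx=6,fy=6,interpolation=cv2.INTER_CUBIC))
print(line(c,A),angles(c,A))
```

```text
75 7.32 [594.7  121.08  82.44] [-1.6 -1.4  4.4] [-0.25  0.35 -0.03] 27.8 59.4
61 7.66 [594.71 121.09  82.44] [-3.1 -0.5  5. ] [-0.39  0.37 -0.02] 27.7 59.5
48 7.99 [594.72 121.08  82.46] [-2.8 -1.   5.4] [-0.32  0.44 -0.05] 28.0 59.6
89.00285048004397 48.271643681299715
rel 8.79 [594.61 121.36  81.95] [0.1 0.3 0.6] [ 0.02  0.05 -0.02] 85.3 0.0
away 10.33 [483.13 366.9  149.66] [ 0.3  0.2 -0.1] [-0.08 -0.04 -0.05] 85.5 0.0
(np.float64(-154.3092511331135), array([-5.21921596, -3.1581096 ])) [np.float64(-150.54574268698056), np.float64(-154.16082514414546)]
```

View pics/t1.png

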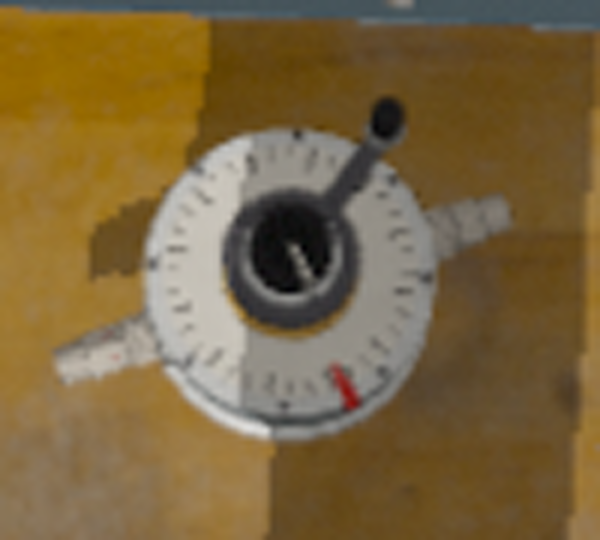

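The line now runs from (291,244) to (315,292), about -153.7°, against the flag at -154.1°, so it's aligned. The ring lever has drifted to about -36° in its free range, with the pin at (387,115) in the crop. Next I'll push the pin clockwise with the side of the closed fingers, in small arcs, reading the force as I go.

```bash
cat >> h.py <<'E'
def pose(th,z=78,off=17):
    a=np.radians(th); r=np.array([np.cos(a),np.sin(a)]); t=np.array([-r[1],r[0]])
    return [*(A+58*r+off*t),z],down(th),t,r
def toolang(s):
    p=np.array(s["tcp_pos"][:2])-A; return np.degrees(np.arctan2(p[1],p[0])-np.arctan2(17,58))
def push(robot,th,feed):
    P,q,t,r=pose(th); robot.movel(P,feed,q); s=robot.read_state()
    f=np.array(s["force"])[:2]; print(round(s["t"],2),th,"act",round(toolang(s),2),"Ft",round(f@t,1),"Fr",round(f@r,1),"Fz",round(s["force"][2],1),"Tz",round(s["wrist_torque"][2],2)); return f@t
E
python3 - <<'E'
from h import *
from bench import robot
robot.close()
P,q,_,_=pose(-26,z=130); robot.move_to(P,q); P[2]=78; robot.movel(P,150); st(robot,"down")
for th in np.arange(-28,-52,-1.5):
    if push(robot,th,40)>3.5: break
E
```

```text
down 12.83 [653.82 112.04  77.85] [ 0.7 -0.9 -0.2] [ 0.03 -0.01 -0.01] 0.2 0.0
13.08 -28.0 act -27.61 Ft 0.6 Fr 0.6 Fz -0.2 Tz 0.06
13.33 -29.5 act -29.4 Ft -0.1 Fr -0.1 Fz 0.2 Tz 0.05
13.58 -31.0 act -31.01 Ft -0.2 Fr 0.0 Fz -0.8 Tz -0.02
13.83 -32.5 act -32.5 Ft -0.6 Fr 0.2 Fz 0.2 Tz 0.01
14.08 -34.0 act -34.0 Ft 0.1 Fr 0.7 Fz -0.0 Tz 0.05
14.33 -35.5 act -35.47 Ft 0.1 Fr 1.3 Fz -0.6 Tz -0.04
14.58 -37.0 act -36.99 Ft -0.2 Fr -0.8 Fz 0.1 Tz 0.03
14.83 -38.5 act -38.48 Ft -0.6 Fr -0.1 Fz 0.2 Tz -0.02
15.08 -40.0 act -39.89 Ft 0.4 Fr -0.1 Fz -0.5 Tz -0.03
15.33 -41.5 act -41.45 Ft 0.3 Fr 0.1 Fz 0.8 Tz 0.01
15.58 -43.0 act -42.99 Ft 0.2 Fr -0.9 Fz 0.6 Tz -0.05
15.83 -44.5 act -44.59 Ft -0.1 Fr -0.2 Fz 0.6 Tz -0.01
16.08 -46.0 act -46.03 Ft -0.0 Fr 0.5 Fz -0.1 Tz -0.0
16.33 -47.5 act -47.61 Ft -0.1 Fr -0.8 Fz -0.3 Tz 0.09
16.58 -49.0 act -49.05 Ft 0.1 Fr 0.7 Fz 0.3 Tz -0.01
16.83 -50.5 act -50.59 Ft 0.2 Fr -0.0 Fz -0.3 Tz -0.07
```

Run:
```python
from h import *
from bench import robot
s0=[robot.read_state() for _ in range(3)]; print([round(s["t"],3) for s in s0],[np.round(s["force"],1).tolist() for s in s0])
for th in(-53.5,-56.5):
    if push(robot,th,300)>2: break
    s=robot.read_state(); print(s["t"],np.round(s["qvel"],3),np.round(s["force"],1))
c=robot.camera("side"); cv2.imwrite("pics/s2.png",cv2.resize(c["img"][120:220,220:340,::-1],None,fx=5,fy=5,interpolation=cv2.INTER_CUBIC))
```

```text
[16.833, 16.833, 16.833] [[0.2, 0.1, -0.3], [0.2, 0.1, -0.3], [0.2, 0.1, -0.3]]
17.08 -53.5 act -53.67 Ft 0.3 Fr 0.5 Fz 0.5 Tz -0.04
17.0833 [ 0.002  0.003 -0.002  0.002  0.001 -0.   ] [ 0.5 -0.2  0.5]
17.33 -56.5 act -56.64 Ft 0.4 Fr 0.6 Fz -0.1 Tz 0.02
17.3333 [ 0.001  0.003 -0.002 -0.002  0.003  0.001] [ 0.7 -0.3 -0.1]
```

View pics/s2.png

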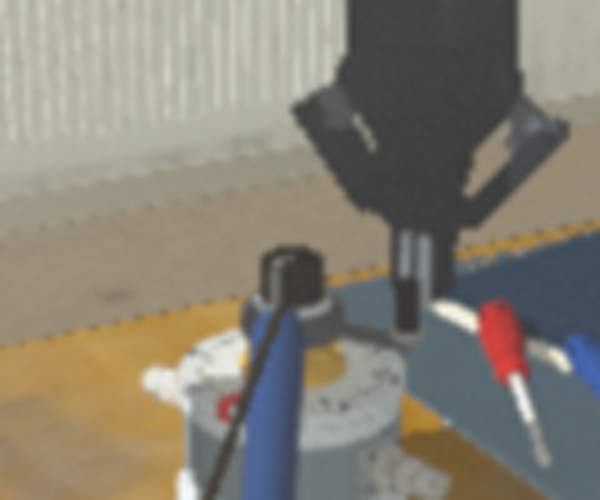

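The side view shows the finger at (425,270) right against the pin at (407,305), so it is pushing. There's no load yet, so I'll continue in small steps.

Run:
```python
from h import *
from bench import robot
for th in np.arange(-58.5,-67,-2):
    if push(robot,th,300)>1.8: break
```

```text
17.63 -58.5 act -58.54 Ft -0.5 Fr 0.1 Fz 0.5 Tz -0.01
17.88 -60.5 act -60.53 Ft 0.1 Fr 0.6 Fz -0.2 Tz 0.02
18.13 -62.5 act -62.58 Ft -0.3 Fr -0.9 Fz 1.1 Tz 0.06
18.38 -64.5 act -64.58 Ft 0.1 Fr 0.6 Fz -0.4 Tz -0.06
18.63 -66.5 act -66.59 Ft -0.0 Fr 0.1 Fz 0.3 Tz -0.03
```

View pics/t3.png

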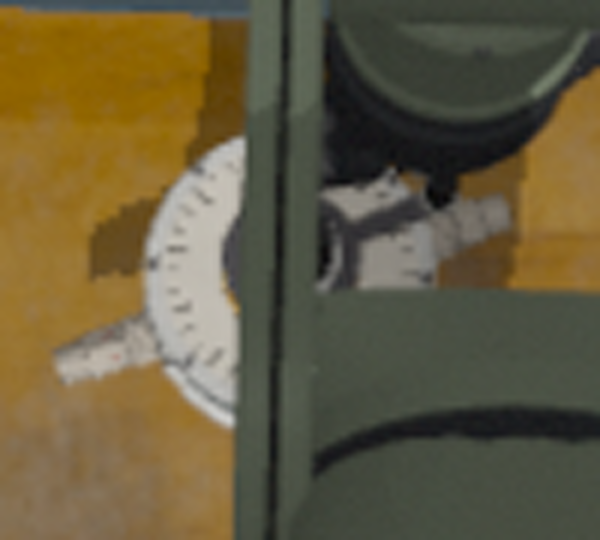

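The pin is at about (440,188) in the crop, which puts the lever near -67°, as commanded. The joint torques look much cleaner than the wrist force, so I'll use them as the feel and correct for the known lever arm.

Run:
```python
from h import *
from bench import robot
for th in(-67.5,-68.5):
    P,q,t,r=pose(th); robot.movel(P,300,q)
    for k in range(2):
        s=robot.read_state(); print(s["t"],np.round(s["tau"],4),np.round(s["force"],2),round(toolang(s),2)); robot.sleep(.02) if k==0 else 0
P,q,t,r=pose(-66.5); robot.movel(P,300,q); s=robot.read_state(); print("back",s["t"],np.round(s["tau"],4),np.round(s["force"],2),round(toolang(s),2))
```

```text
18.9333 [-1.03800e-01 -4.58930e+01 -2.64098e+01 -6.09000e-02  1.02700e-01
  1.53000e-02] [-0.    0.3  -0.92] -67.49
18.95 [-1.81600e-01 -4.59242e+01 -2.62961e+01 -1.06800e-01  1.69000e-01
  8.00000e-03] [0.46 0.65 0.31] -67.49
19.2 [-4.44000e-02 -4.57409e+01 -2.64785e+01 -6.00000e-03  3.60000e-03
  1.76000e-02] [0.6  0.61 0.96] -68.57
19.2167 [-2.35000e-02 -4.58054e+01 -2.64909e+01 -1.51000e-02  3.46000e-02
  1.08000e-02] [-0.45  0.74  0.62] -68.59
back 19.4667 [ 3.27000e-02 -4.60154e+01 -2.66542e+01  5.90000e-03 -5.70000e-03
 -3.62000e-02] [ 0.86  0.13 -0.02] -66.62
```

Run:
```python
from h import *
from bench import robot
for th in np.arange(-69.5,-83,-1.5):
    P,q,t,r=pose(th); robot.movel(P,300,q); s=robot.read_state(); f=np.array(s["force"])[:2]
    print(round(s["t"],2),th,round(toolang(s),2),"Ft",round(f@t,2),"Fr",round(f@r,2),"tau",np.round(s["tau"],2))
    if f@t>1.8: break
```

```text
19.72 -69.5 -69.69 Ft -0.26 Fr 0.7 tau [-1.000e-02 -4.577e+01 -2.652e+01  0.000e+00  0.000e+00  5.000e-02]
19.97 -71.0 -70.99 Ft -0.39 Fr -0.02 tau [-9.000e-02 -4.562e+01 -2.640e+01 -4.000e-02  5.000e-02  2.000e-02]
20.22 -72.5 -72.49 Ft 0.33 Fr -0.47 tau [-3.000e-02 -4.550e+01 -2.643e+01 -1.000e-02  4.000e-02  2.000e-02]
20.47 -74.0 -73.98 Ft -0.1 Fr -0.05 tau [-1.000e-01 -4.533e+01 -2.625e+01 -5.000e-02  1.100e-01  2.000e-02]
20.72 -75.5 -75.59 Ft -0.04 Fr -0.24 tau [-1.000e-02 -4.523e+01 -2.639e+01 -0.000e+00  4.000e-02  2.000e-02]
20.97 -77.0 -77.03 Ft 0.44 Fr 0.34 tau [-6.000e-02 -4.506e+01 -2.621e+01 -4.000e-02  1.000e-01  2.000e-02]
21.22 -78.5 -78.6 Ft -0.22 Fr 0.36 tau [-1.000e-02 -4.497e+01 -2.637e+01  0.000e+00  3.000e-02  2.000e-02]
21.47 -80.0 -80.04 Ft 0.2 Fr 0.3 tau [-5.000e-02 -4.481e+01 -2.618e+01 -3.000e-02  1.000e-01  2.000e-02]
21.72 -81.5 -81.61 Ft -0.86 Fr -0.88 tau [-1.000e-02 -4.471e+01 -2.634e+01 -0.000e+00  3.000e-02  2.000e-02]
```

The residual torques stay within the 1 N free-run friction, so I'll continue.

Run:
```python
from h import *
from bench import robot
for th in np.arange(-83,-102,-1.5):
    P,q,t,r=pose(th); robot.movel(P,300,q); s=robot.read_state(); f=np.array(s["force"])[:2]
    print(round(s["t"],2),th,round(toolang(s),2),"Ft",round(f@t,2),"Fr",round(f@r,2),"tau",np.round(s["tau"],2))
    if f@t>1.5 or abs(s["tau"][4])>.25 : break
```

```text
21.97 -83.0 -83.07 Ft 0.52 Fr -0.14 tau [-5.000e-02 -4.455e+01 -2.616e+01 -3.000e-02  9.000e-02  2.000e-02]
22.22 -84.5 -84.6 Ft 0.65 Fr 0.4 tau [-1.000e-02 -4.444e+01 -2.630e+01 -0.000e+00  2.000e-02  2.000e-02]
22.47 -86.0 -86.08 Ft -0.08 Fr 0.19 tau [-5.000e-02 -4.428e+01 -2.612e+01 -3.000e-02  9.000e-02  2.000e-02]
22.72 -87.5 -87.6 Ft -0.2 Fr 0.47 tau [-1.000e-02 -4.416e+01 -2.625e+01 -0.000e+00  3.000e-02  2.000e-02]
22.97 -89.0 -89.02 Ft -0.48 Fr 0.04 tau [-3.000e-02 -4.400e+01 -2.607e+01 -2.000e-02  8.000e-02  2.000e-02]
23.22 -90.5 -90.12 Ft 1.92 Fr -0.19 tau [-9.000e-02 -4.412e+01 -2.561e+01 -1.100e-01  5.300e-01  2.000e-02]
```

The load appeared sharply at -90.5°: Ft rose to 1.9 N, the joint 5 torque to 0.53 N m, and the tool lagged by 0.4°. So the seat is at about -89.7°. Next I'll tighten to about 25° past it, checking along the way.

Run:
```python
from h import *
from bench import robot
for th in(-92,-94,-98,-102,-106):
    P,q,t,r=pose(th); robot.movel(P,60,q); s=robot.read_state(); f=np.array(s["force"])[:2]
    print(round(s["t"],2),th,round(toolang(s),2),"Ft",round(f@t,2),"Fr",round(f@r,2),np.round(s["tcp_pos"][2],2),"tau",np.round(s["tau"],2))
```

```text
23.47 -92 -90.94 Ft 5.26 Fr -1.38 78.27 tau [-2.700e-01 -4.447e+01 -2.448e+01 -3.200e-01  1.460e+00  1.000e-02]
23.72 -94 -92.55 Ft 5.79 Fr -1.51 78.32 tau [-2.200e-01 -4.439e+01 -2.423e+01 -3.300e-01  1.660e+00  1.000e-02]
23.97 -98 -96.83 Ft 4.71 Fr 0.03 78.3 tau [-5.000e-02 -4.362e+01 -2.484e+01 -1.700e-01  1.010e+00  3.000e-02]
24.22 -102 -101.17 Ft 2.86 Fr -1.05 78.34 tau [ 2.000e-02 -4.295e+01 -2.451e+01 -1.500e-01  1.060e+00  4.000e-02]
24.47 -106 -104.64 Ft 4.6 Fr -1.18 78.46 tau [ 2.400e-01 -4.279e+01 -2.403e+01 -1.000e-01  1.440e+00  3.000e-02]
```

Run:
```python
from h import *
from bench import robot
th=-110
for k in range(8):
    P,q,t,r=pose(th); robot.movel(P,60,q); s=robot.read_state(); f=np.array(s["force"])[:2]; a=toolang(s)
    print(round(s["t"],2),th,round(a,2),"Ft",round(f@t,2),"Fr",round(f@r,2),"tau",np.round(s["tau"],2))
    if a<-114.2: break
    th=max(th-3.5, th-(a+115)-.1) if a>-114.2 else th
P,q,t,r=pose(a+8); robot.movel(P,80,q); P[2]=150; robot.movel(P,200); st(robot,"up")
q=np.array(robot.read_state()["qpos"]); q[0]+=.5; robot.move_j(q); st(robot,"away")
c=robot.camera("top"); np.savez("pics/top4.npz",**c); print(line(c,A),angles(c,A))
cv2.imwrite("pics/t4.png",cv2.resize(c["img"][113:203,210:310,::-1],None,fx=6,fy=6,interpolation=cv2.INTER_CUBIC))
```

```text
24.72 -110 -108.59 Ft 4.35 Fr -0.97 tau [ 3.200e-01 -4.230e+01 -2.404e+01 -5.000e-02  1.350e+00  3.000e-02]
24.97 -113.5 -111.9 Ft 5.38 Fr -1.06 tau [ 5.700e-01 -4.209e+01 -2.365e+01  3.000e-02  1.640e+00  2.000e-02]
25.22 -116.69997357302844 -114.7 Ft 6.26 Fr -1.87 tau [ 8.400e-01 -4.199e+01 -2.341e+01  1.200e-01  1.850e+00  1.000e-02]
up 26.05 [593.61  60.93 149.78] [-0.  -0.4 -0. ] [ 0.    0.02 -0.02] -0.1 0.0
away 27.18 [492.05 336.97 149.13] [0.  0.1 0.4] [ 0.01 -0.05  0.06] 0.2 0.0
(np.float64(-154.3934544069255), array([-5.20348122, -3.16552358])) [np.float64(-150.63763337648345), np.float64(-154.15167321056785)]
```

View pics/t4.png

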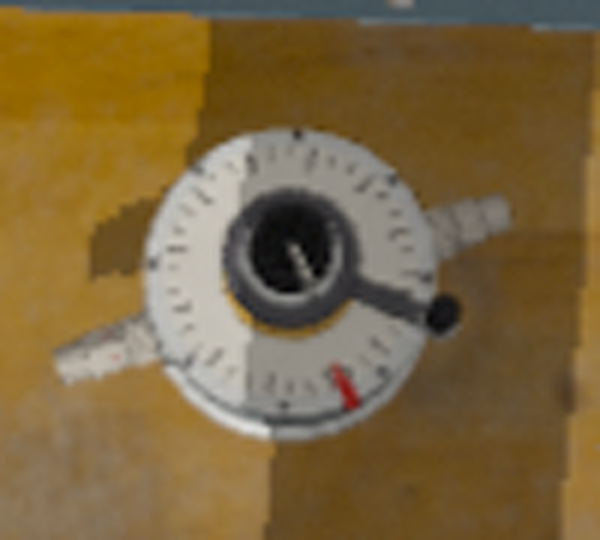

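The final picture shows the white line unchanged at about -154°, pointing at the flag. The pin at (444,312) puts the lever at about -114°, 25° past the seat, and the robot is clear of everything.

```bash
python3 -c "
from bench import robot
print(robot.close_job())"
```

```text
the job is handed in; nothing more can be done
None
```

The job is handed in at about 27 s: the knob's line points at the red flag to within about 1°, and the lock ring is about 25° past its seat; while I was turning the knob, the ring's lever also moved about 9° clockwise within its free travel, before the lock step.

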